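# Set a zinc plate on the bevelling board

### The arm

A 6-joint arm with a two-finger parallel gripper is mounted at the origin on a cart in front of the work surface, level with it; the furniture and walls round the work are solid. World frame = base frame: x ahead of the robot, y to its left, z up, the work surface at z = 0. Lengths are in m, angles in rad, forces in N, time in s.
With the tool pointing down it reaches from about 0.35 to 0.775 m from the base axis. Payload 5.5 kg.
Tool frame: the origin (TCP) lies at the very end of the fingers, on their centre line; the grasp point (between the pads) lies env.hold_point_z behind it (env.hold_point_z is the distance from the TCP to the grasp point, in m); z points along the fingers, y is the line along which they close (so a half turn about z gives the same grasp; the last joint's range is limited). The gripper opens to 85 mm and grips with 20 to 120 N. Pads are 22 mm wide; open, the fingers measure 114 mm over their backs; the gripper's body (76 mm by 85 mm) begins 54 mm behind the grasp point. The pads swing forward as they close: fully open they stand 13 mm farther back than shut.
Start: joints at [1.037, 0.313, 0.046, 1.304, 0, 1.431], TCP at [0.221, 0.531, 0.231] pointing down, gripper open.
Joint ranges: [-2.76, 2.76], [-0.86, 1.69], [-1.03, 1.26], [-2.2, 2.34], [-1.47, 1.5], [-3.14, 3.14]. Speed limits (rad/s): [2.57, 2.57, 3.14, 3.14, 3.14, 3.14].

### API

Orientations are given as a unit quaternion [w, x, y, z].
In Python, from workcell import env gives the robot as it stands.
- The arm moves only by the tool carry_out, never from a script. Its argument "steps" is a list of rows, each a list of 3 entries, a list of its own where there are three numbers: the turn, a rotation vector about the tool's x, y, z in degrees, then the shift along the tool's x, y, z in cm, then the closure in counts, from 0 (fully open) to 255 (shut). A call has exactly 8 rows; each row is the pose to reach, as a shift and turn from the pose commanded when the call began, along the tool's axes at that moment; what a row does not reach only later rows make up. A row lasts 1/8 s, in which the tool goes at most 62.5 mm and 10.7 degrees, less where a joint would pass 70% of its speed; a pose out of reach is approached as far as the arm can. A call with a gripper value outside its range is refused whole. The fingers move at their own pace and stop on an object; "force" is the grip in N (left out, the last holds). Time passes only in rows, so rows that repeat a pose let the fingers close, or fill a call up. It gives the time, the measured TCP pose, the force, the opening and the grip force at its end, in the units of the state.
- env.get_state(): the state, without advancing time (a new reading comes with each control period).
- env.read_camera(name): name is "side" or "top"; returns (picture, depth): 420x560x3 uint8, red, green, blue; 420x560 float32, m along the optical axis (not along the pixel's ray), 0 where there is no reading.
- env.get_calibration(name): a dict with "fx", "fy", "cx", "cy" (pixels), "origin" and "orientation" of the camera in the world. Camera axes: x right, y up, looking along -z (the intrinsics and any distortion apply to the point x, -y, -z); pixel columns grow to the right and rows downward; lengths in m; the calibration is good to about 2 mm. A picture is of the moment at which its call begins. get_calibration takes no time and is no camera call.
- env.hand_in(): hands the job in; it is judged then, once.
The state is a dict: "clock": time; "joint_pos": joint angles; "qvel": joint speeds; "tau": joint torques, N m; "tcp_pos": TCP position; "orientation": TCP orientation; "wrist_force": force on the tool from outside, world axes, zero at the start; "ft_torque": the same for the moment, N m; "finger_gap": finger opening in m; "grip_force": force on a finger pad.
Only numpy, scipy, OpenCV 4.12 (cv2) and the standard library are available. Lean on these libraries where they do the work, as an engineer would, in place of code of your own. Each camera call takes 0.05 s, during which the arm holds its last target. There are 200 camera calls.

### The job

Set the zinc plate up for bevelling its right-hand edge: push it flat against the fence of the board and along the fence to the right until its short end overhangs the board's right end by about 20 mm, square to the board. Then press the sprung hold-down lever down until it stays down by itself and its rubber foot pins the plate, and move clear. Only push and press: do not lift or tip the plate, and leave the loupe, scraper, burnisher and ink tin where they are.

Things in the scene. Friction and masses are not known exactly. Their poses are not given: they have to be found in the camera images.
- board: bevelling board fixed to the bench: plywood deck 190 (x) x 320 (y) mm, top 45 mm up, on two rails (27 mm high, 25 mm proud front and back). Origin under the deck's middle at bench height; x points away from the robot to the fence, y left along it. The dark wooden fence, 12 mm high, has its near face at x = +80, y = -150 to 160 mm. Deck's right end: y = -160; near edge: x = -95. Turned up to 0.2 rad
- board_end (a point): point on the top edge of the deck's right end (30, -160, 45 mm in the board's frame); axes as the board's
- plate: loose zinc plate, grey metal, 100 (x) x 150 (y) x 5 mm, about 0.45 kg, lying on the deck askew, off the fence and 50 to 90 mm left of where it shall go. Origin: centre of its underside; x across (to the fence), y along its length (leftwards), z up
- plate_far_edge (a point): middle of the plate's long edge nearest the fence (50, 0, 2.5 mm in the plate's frame)
- plate_right_end (a point): middle of the plate's right-hand short edge, the one that shall overhang (0, -75, 2.5 mm in the plate's frame)
- holddown (a joint): steel lever hinged on the fence: 0 raised (pointing to the robot, 46 degrees above level), grows as it is pressed down; about 0.8 rad when level with its foot on the plate, stop at 0.86 if no plate is under it. An over-centre spring lifts it back if released before half-way and beyond that holds it down, pressing its 18 mm rubber foot, 45 mm out from the pin, on the plate with 7 N. Takes about 6 N to press
- holddown_pin (a point): hinge pin of the lever, on the fence (87.5, -124, 75 mm in the board's frame); axes as the board's
- holddown_tab (a point): top of the black thumb tab (34 x 24 mm) at the lever's tip, 101 mm out from the pin along the lever; the lever bar is 14 mm wide, its upper side 4 mm above the line from pin to tip. With the lever up the tab is about 155 mm above the bench
- loupe: black stand loupe, 39 mm wide, 40 mm tall, standing on the left near corner of the deck; origin under its middle; not to be moved
- scraper: three-square scraper, 205 mm long and 21 mm high, wooden handle, on the bench to the right of the board; origin under its middle; not to be moved
- burnisher: burnisher, 190 mm long and 18 mm high, dark handle, on the bench to the left of the board; origin under its middle; not to be moved
- ink_tin: round ink tin, 78 mm wide, 53 mm high, on the bench farther to the left; origin under its middle; not to be moved

How it is judged:
By the outcome, as a careful person would: the job done as asked, in the order asked, and still so for the second after the job is handed in, with the robot touching nothing.
It also fails if it takes over 70 s, if anything falls off the work surface, if the arm or the gripper's body presses on something with over 40 N, if the wrist force passes 120 N, or if a joint passes its speed limit or range.

## Working session

There is one attempt and no reset: what is moved stays moved. The work goes in short steps, Python scripts to look and compute and a tool call to move; the robot and the scene stay as the last step left them, time stands still between calls to the robot, and variables do not carry over. Pictures are saved under pics/ and viewed, at most 10 in all, crops included, and the job is handed in when it is done.

Besides the shell and the picture viewer there is one more tool, called after "Request:" by a JSON object that holds its "name" and its "arguments", one argument or row to a line. carry_out: Moves the arm, as the interface text tells. Its arguments: {"type":"object","properties":{"steps":{"type":"array","items":{"type":"array"}},"force":{"type":"number"}},"required":["steps"]}

```bash
mkdir -p pics
cat > h.py <<'E'
from workcell import env
import numpy as np, cv2
from scipy.spatial.transform import Rotation as R
def rot(q): return R.from_quat([q[1],q[2],q[3],q[0]])
def grab(n):
    im,d=env.read_camera(n); c=env.get_calibration(n)
    np.savez(f'{n}.npz',im=im,d=d); return im,d,c
def cloud(d,c):
    v,u=np.mgrid[:d.shape[0],:d.shape[1]]
    p=np.stack([(u-c['cx'])/c['fx']*d,-(v-c['cy'])/c['fy']*d,-d],-1)
    return p@rot(c['orientation']).as_matrix().T+np.array(c['origin'])
E
python3 - <<'E'
from h import *
for n in('top','side'):
    im,d,c=grab(n); print(n,c)
    cv2.imwrite(f'pics/{n}0.png',im[...,::-1])
print(env.get_state(),env.hold_point_z)
E
```

```text
top {'fx': 401.29962535999124, 'fy': 401.29962535999124, 'cx': 279.2997973842016, 'cy': 207.8726151770161, 'origin': array([0.44796232, 0.1258142 , 1.30462726]), 'orientation': array([-0.70366466, -0.0320222 ,  0.04259095,  0.70853132])}
side {'fx': 533.8185478297364, 'fy': 533.8185478297364, 'cx': 276.8742313664379, 'cy': 211.74221738429597, 'origin': array([1.1347402 , 0.53857773, 1.21448425]), 'orientation': array([0.40669325, 0.12685196, 0.25250103, 0.86876488])}
{'clock': 0.1, 'joint_pos': array([ 1.03738658e+00,  3.13913516e-01,  4.50837356e-02,  1.30357188e+00,
       -1.91764345e-05,  1.43116660e+00]), 'qvel': array([ 6.81930712e-04, -1.84125763e-03,  1.76610785e-03,  9.92148162e-04,
       -3.14738816e-04, -5.80001874e-05]), 'tau': array([ 3.36174344e-03, -4.81725633e+01,  2.99243742e+01,  1.26833160e-02,
       -8.94520826e-05,  9.69308644e-06]), 'tcp_pos': array([0.22041713, 0.53059062, 0.23050111]), 'orientation': array([-2.55994045e-04,  1.95620308e-01,  9.80679382e-01, -7.60812743e-04]), 'wrist_force': array([-0.91573275,  0.73964849,  0.3555942 ]), 'ft_torque': array([ 0.0233525 , -0.02698629,  0.0305749 ]), 'grip_force': 0.0, 'finger_gap': 0.08543424933957802} 0.0187
```

View pics/top0.png

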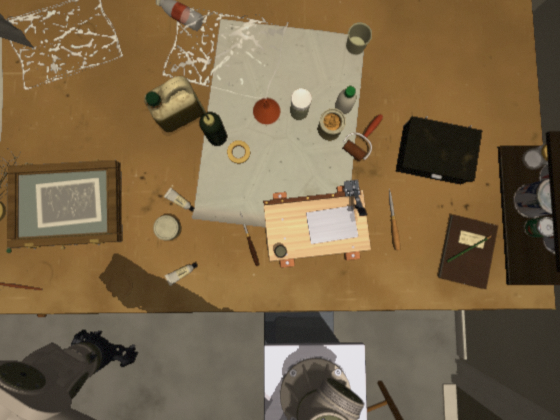

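View pics/side0.png

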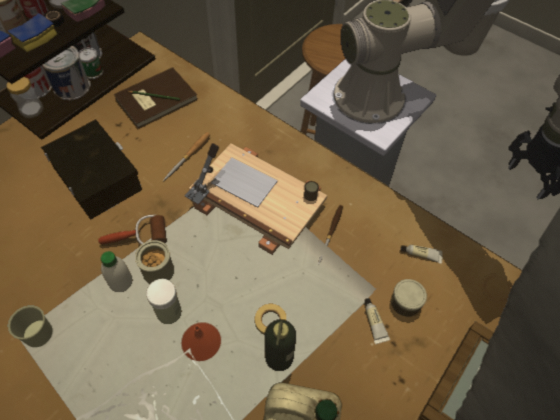

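The pictures show the board (top view, columns 265–370, rows 195–260), the plate at about (332,225), the lever at (355,195) and the loupe at (280,251). I'll take enlarged crops next.

Run:
```python
from h import *
a=np.load('top.npz');im=a['im'];c=env.get_calibration('top')
P=cloud(a['d'],c); 
cv2.imwrite('pics/tc.png',cv2.resize(im[180:275,255:385,::-1],None,fx=6,fy=6,interpolation=cv2.INTER_CUBIC))
b=np.load('side.npz');cs=env.get_calibration('side');Q=cloud(b['d'],cs)
cv2.imwrite('pics/sc.png',cv2.resize(b['im'][135:260,180:340,::-1],None,fx=4.8,fy=4.8,interpolation=cv2.INTER_CUBIC))
np.set_printoptions(precision=3,suppress=True)
for (u,v) in [(300,225),(330,225),(380,250),(280,251),(355,190),(362,212)]: print(u,v,P[v,u],im[v,u])
for (u,v) in [(245,185),(290,210),(312,188),(212,150)]: print(u,v,Q[v,u],b['im'][v,u])
```

```text
300 225 [0.527 0.042 0.043] [230 211 150]
330 225 [ 0.526 -0.052  0.05 ] [215 205 202]
380 250 [ 0.447 -0.22   0.   ] [148 110  61]
280 251 [0.446 0.106 0.085] [105  99  73]
355 190 [ 0.632 -0.127  0.081] [59 60 61]
362 212 [ 0.556 -0.13   0.157] [22 21 22]
245 185 [ 0.535 -0.045  0.052] [182 176 172]
290 210 [0.518 0.096 0.048] [221 188 136]
312 188 [0.451 0.113 0.092] [101  95  72]
212 150 [ 0.56  -0.131  0.154] [43 36 30]
```

View pics/tc.png

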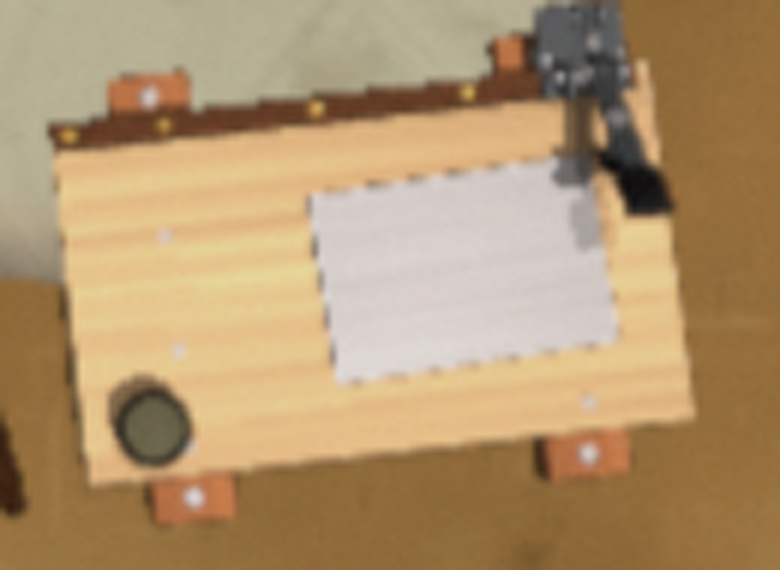

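View pics/sc.png

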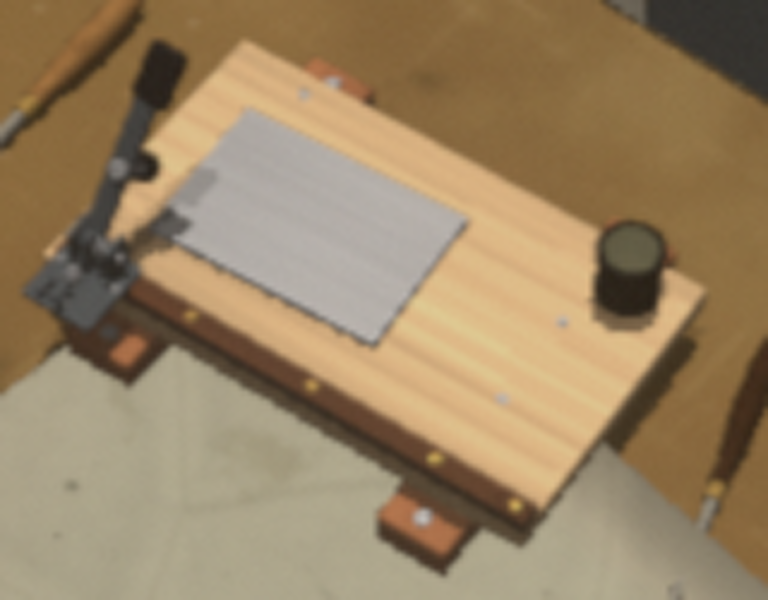

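```bash
cat >> h.py <<'E'
from scipy.optimize import least_squares
np.set_printoptions(precision=4,suppress=True)
def unproj(px,n,z):
    c=env.get_calibration(n); px=np.atleast_2d(px).astype(float)
    r=np.stack([(px[:,0]-c['cx'])/c['fx'],-(px[:,1]-c['cy'])/c['fy'],-np.ones(len(px))],-1)@rot(c['orientation']).as_matrix().T
    o=np.array(c['origin']); return (o+r*((z-o[2])/r[:,2])[:,None])[:,:2]
def crop(px,f,u0,v0): return (np.array(px,float)+.5)/f-.5+[u0,v0]
def T(p,loc):
    c,s=np.cos(p[2]),np.sin(p[2]); return np.array(loc)@np.array([[c,s],[-s,c]])+p[:2]
def fit(loc,pts):
    r=least_squares(lambda p:(T(p,loc)-pts).ravel(),[.53,-.03,0.]); return r.x,r.fun.reshape(-1,2)*1e3
E
python3 - <<'E'
from h import *
L=.001*np.array
bt=fit(.001*np.array([[-95,160],[-95,-160],[95,-160]]),unproj(crop([[90,487],[692,417],[643,62]],6,255,180),'top',.045))
bs=fit(.001*np.array([[-95,-160],[-95,160]]),unproj(crop([[245,40],[705,291]],4.8,180,135),'side',.045))
pl=.001*np.array([[50,75],[-50,-75],[-50,75]])
pt=fit(pl,unproj(crop([[310,196],[618,345],[338,383]],6,255,180),'top',.05))
ps=fit(pl,unproj(crop([[375,345],[248,108],[468,220]],4.8,180,135),'side',.05))
for x in(bt,bs,pt,ps):print(x[0],'\n',x[1])
def rel(b,p):
    c,s=np.cos(b[2]),np.sin(b[2]);d=p[:2]-b[:2];return np.r_[np.array([c*d[0]+s*d[1],-s*d[0]+c*d[1]])*1e3,p[2]-b[2]]
print(rel(bt[0],pt[0]),rel(bs[0],ps[0]))
b=(bt[0]+bs[0])/2;print(b,T(b,[[.0875,-.124],[-.095,-.16],[.0875-.101,-.124],[.0875-.07,-.124]]))
E
```

```text
Traceback (most recent call last):
TypeError: unsupported operand type(s) for *: 'float' and 'builtin_function_or_method'
```

```bash
cat > m.py <<'E'
from h import *
bt=fit(.001*np.array([[-95,160],[-95,-160],[95,-160]]),unproj(crop([[90,487],[692,417],[643,62]],6,255,180),'top',.045))
bs=fit(.001*np.array([[-95,-160],[-95,160]]),unproj(crop([[245,40],[705,291]],4.8,180,135),'side',.045))
pl=.001*np.array([[50,75],[-50,-75],[-50,75]])
pt=fit(pl,unproj(crop([[310,196],[618,345],[338,383]],6,255,180),'top',.05))
ps=fit(pl,unproj(crop([[375,345],[248,108],[468,220]],4.8,180,135),'side',.05))
for x in(bt,bs,pt,ps):print(x[0],'\n',x[1])
def rel(b,p):
    c,s=np.cos(b[2]),np.sin(b[2]);d=p[:2]-b[:2];return np.r_[np.array([c*d[0]+s*d[1],-s*d[0]+c*d[1]])*1e3,p[2]-b[2]]
print(rel(bt[0],pt[0]),rel(bs[0],ps[0]))
b=(bt[0]+bs[0])/2;print(b,T(b,[[.0875,-.124],[-.095,-.16],[.0875-.101,-.124],[.0875-.07,-.124]]))
E
python3 m.py
```

```text
[ 0.5268 -0.0085  0.1078] 
 [[-0.9577  2.3723]
 [-0.2641 -1.3237]
 [ 1.2219 -1.0485]]
[ 0.5266 -0.0095  0.0978] 
 [[ 0.1144 -1.1654]
 [-0.1144  1.1654]]
[ 0.5273 -0.0584  0.1285] 
 [[ 0.7877  0.5393]
 [-0.1118 -1.3929]
 [-0.676   0.8536]]
[ 0.5262 -0.0567  0.1438] 
 [[ 0.6154 -0.2863]
 [ 0.2512 -0.006 ]
 [-0.8666  0.2924]]
[ -4.8403 -49.5945   0.0207] [ -5.0675 -46.9854   0.046 ]
[ 0.5267 -0.009   0.1028] [[ 0.6265 -0.1234]
 [ 0.4486 -0.1779]
 [ 0.526  -0.1337]
 [ 0.5568 -0.1306]]
```

```bash
cat >> h.py <<'E'
B=np.array([.5267,-.009,.1028])
def go(bx,by,z,dyaw):
    "bx,by in mm in board frame; tool yaw pi+B+dyaw(deg); prints turn deg & shift cm from the present pose"
    s=env.get_state(); R0=rot(s['orientation'])
    t=np.r_[T(B,[bx/1e3,by/1e3]),z]; psi=np.pi+B[2]+np.radians(dyaw)
    x=[np.cos(psi),np.sin(psi),0]; zz=[0,0,-1]
    R1=R.from_matrix(np.stack([x,np.cross(zz,x),zz],1))
    print('turn',np.degrees((R0.inv()*R1).as_rotvec()),'shift',R0.inv().apply(t-s['tcp_pos'])*100,'world',t)
def st():
    s=env.get_state(); c,n=np.cos(B[2]),np.sin(B[2]); d=s['tcp_pos'][:2]-B[:2]
    print('t',s['clock'],'board xy',np.array([c*d[0]+n*d[1],-n*d[0]+c*d[1]])*1e3,'z',s['tcp_pos'][2],'F',s['wrist_force'],'gap',s['finger_gap'],'q6',s['joint_pos'][5])
E
python3 -c "
from h import *
st(); go(-78,-48,.12,0)"
```

```text
t 0.1 board xy [-249.2936  568.1724] z 0.23050110686378134 F [-0.9157  0.7396  0.3556] gap 0.08543424933957802 q6 1.4311666012973026
turn [ -0.0864  -0.0341 -28.4519] shift [-44.4185 -45.9965  11.1143] world [ 0.454  -0.0648  0.12  ]
```

Request:
{"name": "carry_out", "arguments": {
  "steps": [
    [[0,0,-4],[-3,-3.2,0],105],
    [[0,0,-8],[-7,-7.2,0],105],
    [[0,0,-12],[-11,-11.3,0.5],105],
    [[0,0,-16],[-15,-15.5,1],105],
    [[0,0,-20],[-19,-19.7,1.5],105],
    [[0,0,-24],[-23,-23.8,2],105],
    [[0,0,-28],[-27,-28,2.5],105],
    [[0,0,-28.4],[-31,-32,3],105]
  ]
}}

```text
clock: 1.1
tcp_pos: [0.3843, 0.1148, 0.2011]
orientation: [0.0, -0.051, 0.999, 0.0]
wrist_force: [1.1, -0.1, 0.2]
finger_gap: 0.0502
grip_force: 0.0
```

```bash
python3 -c "
from h import *
st(); go(-78,-48,.065,0)"
```

```text
t 1.1 board xy [-128.951   137.7254] z 0.2010745513486801 F [ 1.1054 -0.0895  0.1912] gap 0.050242881785349504 q6 -0.013352065785375112
turn [ 0.007   0.0166 -0.0087] shift [ -5.094  -18.5734  13.6067] world [ 0.454  -0.0648  0.065 ]
```

Request:
{"name": "carry_out", "arguments": {
  "steps": [
    [[0,0,0],[-1.5,-5,0],105],
    [[0,0,0],[-3,-10,0],105],
    [[0,0,0],[-4.5,-15,3],105],
    [[0,0,0],[-5.1,-18.6,6.5],105],
    [[0,0,0],[-5.1,-18.6,10.5],105],
    [[0,0,0],[-5.1,-18.6,13],105],
    [[0,0,0],[-5.1,-18.6,13.6],105],
    [[0,0,0],[-5.1,-18.6,13.6],105]
  ]
}}

```text
clock: 2.1
tcp_pos: [0.4538, -0.0631, 0.0654]
orientation: [-0.0, -0.051, 0.999, 0.0]
wrist_force: [0.5, -0.7, -0.3]
finger_gap: 0.0504
grip_force: 0.0
```

Run:
```python
from h import *
st()
im,d,c=grab('side'); cv2.imwrite('pics/s1.png',cv2.resize(im[90:260,160:360,::-1],None,fx=4,fy=3.5*4/3.5,interpolation=cv2.INTER_CUBIC)[:600])
```

```text
t 2.1 board xy [-78.1158 -46.378 ] z 0.06542030003654346 F [ 0.5381 -0.7155 -0.2999] gap 0.050397762948306016 q6 -0.4159600599147766
```

View pics/s1.png

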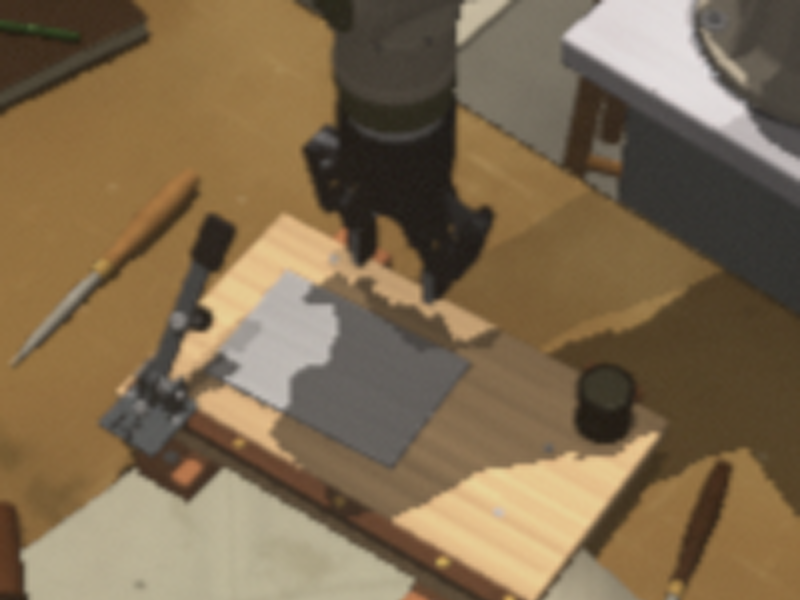

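The fingers are above the near strip of the deck, with tips at crop (360,262) and (430,298), clear of the plate, lever and loupe. Next I lower them.

Request:
{"name": "carry_out", "arguments": {
  "steps": [
    [[0,0,0],[0,-0.15,0.6],105],
    [[0,0,0],[0,-0.15,1.2],105],
    [[0,0,0],[0,-0.15,1.5],105],
    [[0,0,0],[0,-0.15,1.6],105],
    [[0,0,0],[0,-0.15,1.7],105],
    [[0,0,0],[0,-0.15,1.8],105],
    [[0,0,0],[0,-0.15,1.8],105],
    [[0,0,0],[0,-0.15,1.8],105]
  ]
}}

```text
clock: 3.15
tcp_pos: [0.454, -0.0648, 0.0473]
orientation: [0.0, -0.051, 0.999, 0.0]
wrist_force: [0.0, 0.2, -1.7]
finger_gap: 0.0501
grip_force: 0.0
```

Request:
{"name": "carry_out", "arguments": {
  "steps": [
    [[0,0,0],[0,0,0.05],105],
    [[0,0,0],[0,0,0.1],105],
    [[0,0,0],[0,0,0.15],105],
    [[0,0,0],[0,0,0.2],105],
    [[0,0,0],[0,0,0.25],105],
    [[0,0,0],[0,0,0.28],105],
    [[0,0,0],[0,0,0.28],105],
    [[0,0,0],[0,0,0.28],105]
  ]
}}

```text
clock: 4.15
tcp_pos: [0.454, -0.0648, 0.0445]
orientation: [0.0, -0.051, 0.999, 0.0]
wrist_force: [-0.9, -0.3, 0.5]
finger_gap: 0.05
grip_force: 0.0
```

Request:
{"name": "carry_out", "arguments": {
  "steps": [
    [[0,0,0],[0,0,0.05],105],
    [[0,0,0],[0,0,0.1],105],
    [[0,0,0],[0,0,0.15],105],
    [[0,0,0],[0,0,0.2],105],
    [[0,0,0],[0,0,0.25],105],
    [[0,0,0],[0,0,0.25],105],
    [[0,0,0],[0,0,0.25],105],
    [[0,0,0],[0,0,0.25],105]
  ]
}}

```text
clock: 5.15
tcp_pos: [0.454, -0.0648, 0.042]
orientation: [0.0, -0.051, 0.999, 0.0]
wrist_force: [0.5, 1.0, 0.1]
finger_gap: 0.0505
grip_force: 0.0
```

Request:
{"name": "carry_out", "arguments": {
  "steps": [
    [[0,0,0],[0,0,0.05],105],
    [[0,0,0],[0,0,0.1],105],
    [[0,0,0],[0,0,0.15],105],
    [[0,0,0],[0,0,0.2],105],
    [[0,0,0],[0,0,0.2],105],
    [[0,0,0],[0,0,0.2],105],
    [[0,0,0],[0,0,0.2],105],
    [[0,0,0],[0,0,0.2],105]
  ]
}}

```text
clock: 6.15
tcp_pos: [0.454, -0.0648, 0.0419]
orientation: [0.0, -0.051, 0.999, -0.0]
wrist_force: [-6.7, 1.8, 19.1]
finger_gap: 0.0503
grip_force: 9.9
```

Request:
{"name": "carry_out", "arguments": {
  "steps": [
    [[0,0,0],[0,0,-0.35],105],
    [[0,0,0],[-0.5,0,-0.35],105],
    [[0,0,0],[-1,0,-0.35],105],
    [[0,0,0],[-1.5,0,-0.35],105],
    [[0,0,0],[-2,0,-0.35],105],
    [[0,0,0],[-2.5,0,-0.35],105],
    [[0,0,0],[-3,0,-0.35],105],
    [[0,0,0],[-3.3,0,-0.35],105]
  ]
}}

```text
clock: 7.15
tcp_pos: [0.4872, -0.0615, 0.0434]
orientation: [0.0, -0.051, 0.999, -0.0]
wrist_force: [-2.0, -1.1, -1.4]
finger_gap: 0.0504
grip_force: 0.9
```

Request:
{"name": "carry_out", "arguments": {
  "steps": [
    [[0,0,0],[-0.2,0,0],105],
    [[0,0,0],[-0.4,0,0],105],
    [[0,0,0],[-0.6,0,0],105],
    [[0,0,0],[-0.8,0,0],105],
    [[0,0,0],[-0.9,0,0],105],
    [[0,0,0],[-1,0,0],105],
    [[0,0,0],[-1.1,0,0],105],
    [[0,0,0],[-1.2,0,0],105]
  ]
}}

```text
clock: 8.15
tcp_pos: [0.4987, -0.0601, 0.0435]
orientation: [0.0, -0.051, 0.999, 0.0]
wrist_force: [-1.2, 0.3, -0.6]
finger_gap: 0.0504
grip_force: 1.0
```

Request:
{"name": "carry_out", "arguments": {
  "steps": [
    [[0,0,0],[-0.05,0,0],105],
    [[0,0,0],[-0.1,0,0],105],
    [[0,0,0],[-0.15,0,0],105],
    [[0,0,0],[-0.2,0,0],105],
    [[0,0,0],[-0.25,0,0],105],
    [[0,0,0],[-0.3,0,0],105],
    [[0,0,0],[-0.3,0,0],105],
    [[0,0,0],[-0.3,0,0],105]
  ]
}}

```text
clock: 9.15
tcp_pos: [0.5003, -0.06, 0.0433]
orientation: [-0.001, -0.051, 0.999, -0.0]
wrist_force: [-6.3, -0.3, 2.7]
finger_gap: 0.0504
grip_force: 3.3
```

Run:
```python
from h import *
st()
im,d,c=grab('side'); cv2.imwrite('pics/s2.png',cv2.resize(im[135:235,190:320,::-1],None,fx=6,fy=6,interpolation=cv2.INTER_CUBIC)[:600])
```

```text
t 9.15 board xy [-31.5323 -48.0246] z 0.04332005216504063 F [-6.3265 -0.288   2.6777] gap 0.050350831230025025 q6 -0.3797241892504378
```

View pics/s2.png

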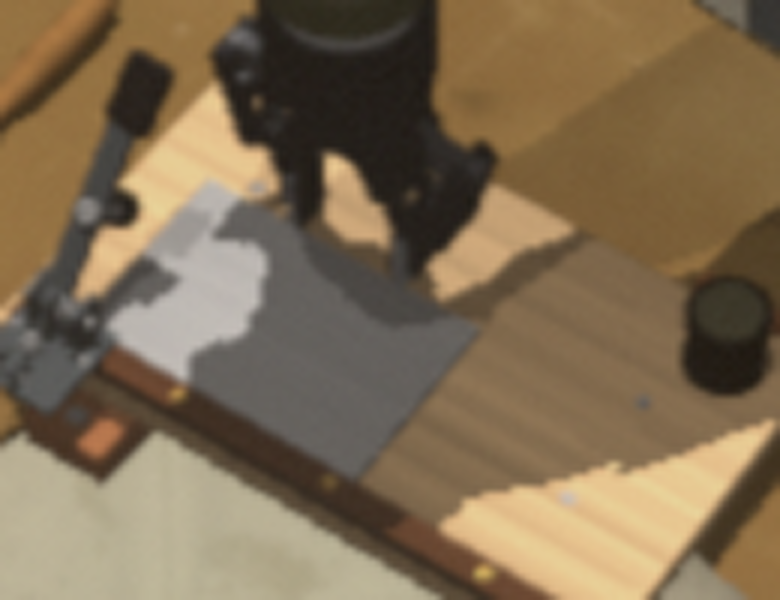

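The plate lies along the fence: its far edge meets the dark fence up to crop (355,470), and its left near corner is at (478,325). Now I back off and go round to its left end.

Run:
```python
from h import *
w=unproj(crop([[478,325],[358,472]],6,190,135),'side',.05)
c,s=np.cos(B[2]),np.sin(B[2]);d=w-B[:2];print((d@np.array([[c,-s],[s,c]]))*1e3)
go(28,60,.10,-90)
```

```text
[[-22.9531  22.9626]
 [ 70.4749  23.7423]]
turn [-0.1207 -0.1153 89.9285] shift [-5.9244 10.8067 -5.6837] world [0.5484 0.0536 0.1   ]
```

Request:
{"name": "carry_out", "arguments": {
  "steps": [
    [[0,0,0],[0.8,0,0],105],
    [[0,0,0],[1,0,-2],105],
    [[0,0,0],[1,0,-6],105],
    [[0,0,10],[1,3,-6],105],
    [[0,0,20],[1,7,-6],105],
    [[0,0,30],[0,11,-6],105],
    [[0,0,40],[-2,11,-6],105],
    [[0,0,50],[-4,11,-6],105]
  ]
}}

```text
clock: 10.2
tcp_pos: [0.5318, 0.0546, 0.1042]
orientation: [0.001, 0.378, 0.926, 0.001]
wrist_force: [-0.2, 0.4, 0.3]
finger_gap: 0.0499
grip_force: 0.0
```

Run:
```python
from h import *
st();go(28,60,.10,-90);go(28,60,.0435,-90)
```

```text
t 10.2 board xy [11.6295 62.7758] z 0.10421557629458691 F [-0.2495  0.4075  0.3366] gap 0.049946207493438304 q6 0.7266345067159357
turn [ 0.1833  0.0495 39.7123] shift [-1.2587  1.0808  0.4268] world [0.5484 0.0536 0.1   ]
turn [ 0.1833  0.0495 39.7123] shift [-1.2482  1.0658  6.0767] world [0.5484 0.0536 0.0435]
```

Request:
{"name": "carry_out", "arguments": {
  "steps": [
    [[0,0,10],[-0.5,0.5,0.2],105],
    [[0,0,20],[-1.2,1,0.4],105],
    [[0,0,30],[-1.2,1,1],105],
    [[0,0,39.7],[-1.2,1,2.5],105],
    [[0,0,39.7],[-1.2,1,4.5],105],
    [[0,0,39.7],[-1.2,1,5.7],105],
    [[0,0,39.7],[-1.2,1,6.05],105],
    [[0,0,39.7],[-1.2,1,6.05],105]
  ]
}}

```text
clock: 11.2
tcp_pos: [0.5462, 0.0525, 0.0432]
orientation: [0.0, 0.668, 0.744, 0.0]
wrist_force: [0.3, 0.2, -0.1]
finger_gap: 0.0502
grip_force: 0.0
```

Run:
```python
from h import *
st();go(28,-18,.0435,-90)
```

```text
t 11.2 board xy [25.6989 59.1385] z 0.04322464716695766 F [ 0.3192  0.1512 -0.1475] gap 0.05021303929468497 q6 1.4129094466747942
turn [ 0.034  -0.0081  0.2521] shift [-7.7148  0.1962 -0.0285] world [ 0.5564 -0.024   0.0435]
```

Request:
{"name": "carry_out", "arguments": {
  "steps": [
    [[0,0,0],[-0.8,0.2,0],105],
    [[0,0,0],[-1.6,0.2,0],105],
    [[0,0,0],[-2.2,0.2,0],105],
    [[0,0,0],[-2.8,0.2,0],105],
    [[0,0,0],[-3.4,0.2,0],105],
    [[0,0,0],[-4,0.2,0],105],
    [[0,0,0],[-4.5,0.2,0],105],
    [[0,0,0],[-5,0.2,0],105]
  ]
}}

```text
clock: 12.2
tcp_pos: [0.5532, 0.0027, 0.0431]
orientation: [-0.0, 0.668, 0.744, 0.0]
wrist_force: [-0.7, 4.7, 2.8]
finger_gap: 0.0502
grip_force: 2.1
```

Request:
{"name": "carry_out", "arguments": {
  "steps": [
    [[0,0,0],[-0.4,0,0],105],
    [[0,0,0],[-0.8,0,0],105],
    [[0,0,0],[-1.2,0,0],105],
    [[0,0,0],[-1.6,0,0],105],
    [[0,0,0],[-2,0,0],105],
    [[0,0,0],[-2.2,0,0],105],
    [[0,0,0],[-2.3,0,0],105],
    [[0,0,0],[-2.3,0,0],105]
  ]
}}

```text
clock: 13.2
tcp_pos: [0.5556, -0.0202, 0.0429]
orientation: [0.0, 0.668, 0.744, -0.0]
wrist_force: [-0.8, 2.5, 2.0]
finger_gap: 0.0505
grip_force: 1.4
```

Run:
```python
from h import *
st()
ims,_,_=grab('side'); im,_,_=grab('top')
f=lambda i:cv2.resize(i,None,fx=6,fy=6,interpolation=cv2.INTER_CUBIC)
cv2.imwrite('pics/c3.png',np.vstack([f(ims[145:195,190:320,::-1]),f(im[190:240,255:385,::-1])]))
```

```text
t 13.2 board xy [ 27.633  -14.0789] z 0.04292629872321174 F [-0.7699  2.5468  1.9971] gap 0.05049023948400523 q6 1.2833839597417513
```

View pics/c3.png

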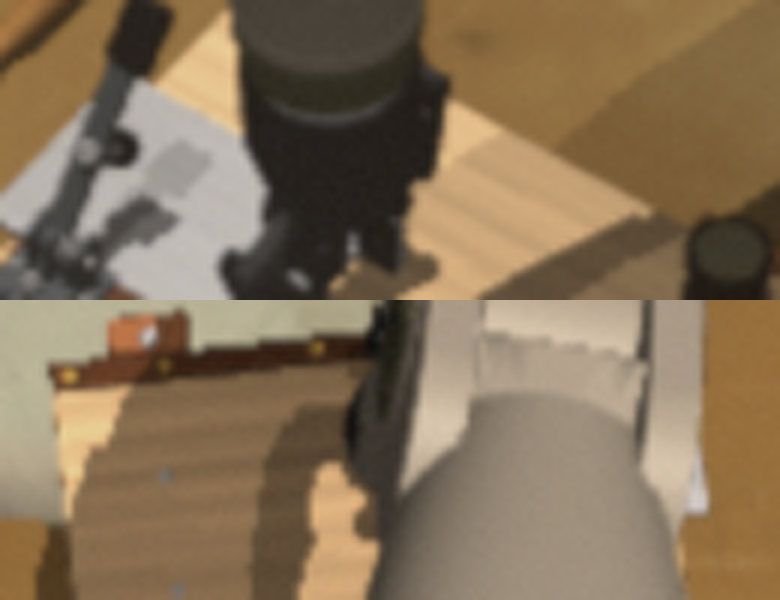

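Run:
```python
from h import *
c,s=np.cos(B[2]),np.sin(B[2]);M=np.array([[c,-s],[s,c]])*1e3
print((unproj(crop([[708,213]],6,255,190),'top',.05)-B[:2])@M)
print((unproj(crop([[692,417],[643,62],[90,487]],6,255,180),'top',.045)-B[:2])@M)
# side: deck near-right and near-left
print((unproj(crop([[245,40],[705,291]],4.8,180,135),'side',.045)-B[:2])@M)
# subpixel deck right/left ends from the first top image: scan along board y at several board x
a=np.load('top.npz')
```

```text
[[ -20.1559 -175.9197]]
[[ -93.6738 -158.7156]
 [  94.8175 -157.8925]
 [ -94.9536  157.5328]]
[[ -95.8982 -158.8321]
 [ -94.3166  158.822 ]]
```

Overhang is about 16–17 mm (plate corner at (708,513) in the lower half, just outside the deck). I push it 3.5 mm farther, then back away.

Request:
{"name": "carry_out", "arguments": {
  "steps": [
    [[0,0,0],[-0.1,0,0],105],
    [[0,0,0],[-0.2,0,0],105],
    [[0,0,0],[-0.3,0,0],105],
    [[0,0,0],[-0.35,0,0],105],
    [[0,0,0],[-0.35,0,0],105],
    [[0,0,0],[0.5,0,0],105],
    [[0,0,0],[1.2,0,-1],105],
    [[0,0,0],[1.5,0,-5],105]
  ]
}}

```text
clock: 14.3
tcp_pos: [0.5521, -0.0043, 0.0918]
orientation: [-0.002, 0.668, 0.744, -0.002]
wrist_force: [0.3, -0.8, -0.4]
finger_gap: 0.0502
grip_force: 0.0
```

Run:
```python
from h import *
st(); go(-58,-85,.10,0)
```

```text
t 14.3 board xy [25.705   2.1031] z 0.09182130693879778 F [ 0.3416 -0.8058 -0.3589] gap 0.05016797653174986 q6 1.3102823588943187
turn [ -0.1829  -0.2525 -89.7232] shift [-8.6692 -8.4163 -0.784 ] world [ 0.4777 -0.0995  0.1   ]
```

Request:
{"name": "carry_out", "arguments": {
  "steps": [
    [[0,0,-10],[0,-3,-1],165],
    [[0,0,-20],[-0.5,-6,-1],165],
    [[0,0,-30],[-2,-8.4,-1],165],
    [[0,0,-40],[-4,-8.4,-1],165],
    [[0,0,-50],[-6,-8.4,-1],165],
    [[0,0,-60],[-6.4,-8.4,-1],165],
    [[0,0,-70],[-6.4,-8.4,-1],165],
    [[0,0,-80],[-6.4,-8.4,-1],165]
  ]
}}

```text
clock: 15.3
tcp_pos: [0.4778, -0.0778, 0.1038]
orientation: [0.001, 0.031, 1.0, -0.0]
wrist_force: [0.3, -0.3, -0.2]
finger_gap: 0.0304
grip_force: 0.0
```

Run:
```python
from h import *
st(); go(-58,-62,.0448,0)
```

```text
t 15.3 board xy [-55.7489 -63.3971] z 0.10378105279579586 F [ 0.3003 -0.2732 -0.2261] gap 0.03035561459281059 q6 -0.26537229012045255
turn [-0.0529  0.0566 -9.4267] shift [0.2512 0.1059 5.8978] world [ 0.4754 -0.0766  0.0448]
```

Request:
{"name": "carry_out", "arguments": {
  "steps": [
    [[0,0,-9.4],[0.2,0.1,2],165],
    [[0,0,-9.4],[0.2,0.1,4],165],
    [[0,0,-9.4],[0.2,0.1,5.5],165],
    [[0,0,-9.4],[0.2,0.1,5.9],165],
    [[0,0,-9.4],[-0.4,0.2,5.9],165],
    [[0,0,-9.4],[-1,0.3,5.9],165],
    [[0,0,-9.4],[-1.4,0.35,5.9],165],
    [[0,0,-9.4],[-1.8,0.4,5.9],165]
  ]
}}

```text
clock: 16.3
tcp_pos: [0.4943, -0.0749, 0.0445]
orientation: [-0.002, -0.048, 0.999, -0.0]
wrist_force: [-6.7, -0.3, 10.6]
finger_gap: 0.0303
grip_force: 5.1
```

Run:
```python
from h import *
st(); go(-31.5,-62,.0448,0)
```

```text
t 16.3 board xy [-38.986  -62.2692] z 0.0445347819047406 F [-6.7444 -0.3368 10.63  ] gap 0.030284058607441985 q6 -0.40667709345496494
turn [-0.0241 -0.1737 -0.362 ] shift [-0.7483  0.0316 -0.0288] world [ 0.5017 -0.0739  0.0448]
```

Request:
{"name": "carry_out", "arguments": {
  "steps": [
    [[0,0,-0.3],[0,0,-0.18],165],
    [[0,0,-0.3],[-0.2,0,-0.18],165],
    [[0,0,-0.3],[-0.4,0,-0.18],165],
    [[0,0,-0.3],[-0.55,0,-0.18],165],
    [[0,0,-0.3],[-0.65,0,-0.18],165],
    [[0,0,-0.3],[-0.75,0,-0.18],165],
    [[0,0,-0.3],[-0.8,0,-0.18],165],
    [[0,0,-0.3],[-0.85,0,-0.18],165]
  ]
}}

```text
clock: 17.3
tcp_pos: [0.5017, -0.0741, 0.0454]
orientation: [-0.002, -0.051, 0.999, -0.0]
wrist_force: [-7.7, -0.9, 5.1]
finger_gap: 0.0302
grip_force: 4.0
```

Run:
```python
from h import *
st()
```

```text
t 17.3 board xy [-31.522  -62.1451] z 0.04543242725669766 F [-7.7233 -0.8519  5.118 ] gap 0.030177595291567803 q6 -0.4053950937379588
```

Request:
{"name": "carry_out", "arguments": {
  "steps": [
    [[0,0,0],[0.6,0,0],255],
    [[0,0,0],[1.5,0,-1],255],
    [[0,0,0],[3,0,-5],255],
    [[0,0,0],[5,2,-10],255],
    [[0,0,0],[7,7,-14],255],
    [[0,0,0],[7,12,-14],255],
    [[0,0,0],[7,17,-14],255],
    [[0,0,0],[7,22,-14],255]
  ]
}}

```text
clock: 18.3
tcp_pos: [0.412, 0.1392, 0.1871]
orientation: [0.002, -0.051, 0.999, 0.0]
wrist_force: [0.7, 0.2, -0.6]
finger_gap: 0.0002
grip_force: 0.0
```

Run:
```python
from h import *
st()
ims,_,_=grab('side'); im,_,_=grab('top')
f=lambda i:cv2.resize(i,None,fx=6,fy=6,interpolation=cv2.INTER_CUBIC)
cv2.imwrite('pics/c4.png',np.vstack([f(ims[138:188,180:310,::-1]),f(im[190:240,255:385,::-1])]))
```

```text
t 18.3 board xy [-98.8511 159.172 ] z 0.18709256567134375 F [ 0.6931  0.2461 -0.6291] gap 0.00018358022026373043 q6 0.038993312655012616
```

View pics/c4.png

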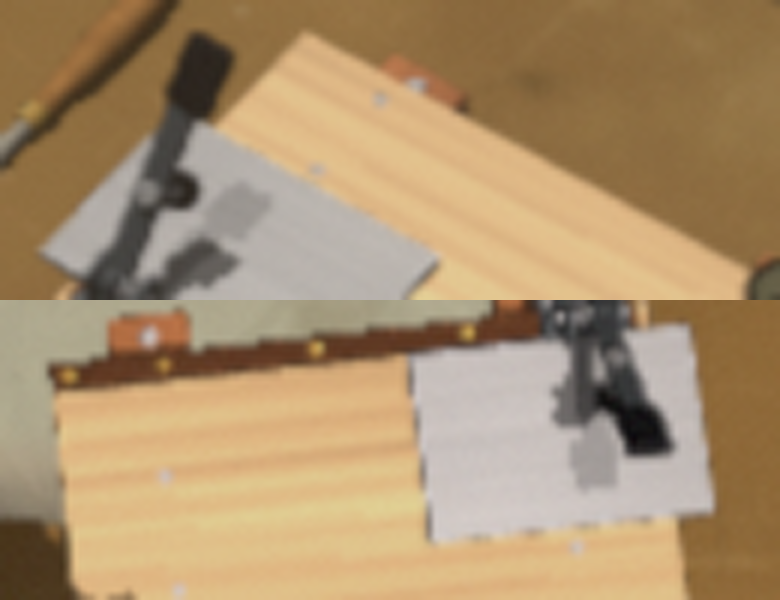

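The plate looks square against the fence and overhangs on the right (lower half: corners (690,324), (714,512), (432,543), (411,355)). I check this numerically.

Run:
```python
from h import *
c,s=np.cos(B[2]),np.sin(B[2]);M=np.array([[c,-s],[s,c]])*1e3
q=unproj(crop([[690,24],[714,212],[432,243],[411,55]],6,255,190),'top',.05)
print((q-B[:2])@M); print(fit(.001*np.array([[50,-75],[-50,-75],[-50,75],[50,75]]),q))
im=np.load('top.npz')['im'].astype(float)
# sub-pixel edges along board y: right deck end at x=-80..-40, plate right end at x=0..55
from scipy.ndimage import map_coordinates
cal=env.get_calibration('top')
def proj(w):
    p=rot(cal['orientation']).inv().apply(w-np.array(cal['origin'])); return cal['fy']*-p[:,1]/-p[:,2]+cal['cy'],cal['fx']*p[:,0]/-p[:,2]+cal['cx']
def edge(bx,y0,y1,z,ch=2):
    ys=np.arange(y0,y1,.25);r=[]
    for x in bx:
        w=np.c_[T(B,np.c_[np.full(len(ys),x),ys]/1e3),np.full(len(ys),z)]
        g=np.gradient(cv2.GaussianBlur(map_coordinates(im[...,ch],proj(w),order=1)[None],(0,0),4)[0]);r.append(ys[np.abs(g).argmax()])
    return np.array(r)
print('deck R',edge(range(-88,-28,6),-175,-145,.045)); print('plate R',edge(range(-15,78,8),-195,-168,.05)); print('plate L',edge(range(-15,78,8),-42,-18,.05))
```

```text
[[  79.8639 -179.8924]
 [ -19.9811 -179.1233]
 [ -19.8885  -30.1305]
 [  79.4771  -31.2525]]
(array([ 0.5672, -0.1105,  0.1006]), array([[-0.1309, -0.3346],
       [-0.229 , -0.8921],
       [-0.0894,  0.1344],
       [ 0.4493,  1.0922]]))
deck R [-161.   -159.25 -159.75 -160.5  -161.25 -159.25 -159.75 -160.5  -161.25
 -159.5 ]
plate R [-179.5  -180.5  -178.75 -179.75 -180.5  -178.75 -179.75 -180.5  -178.75
 -179.75 -180.5  -178.75]
plate L [-30.5  -31.5  -31.75 -30.25 -31.25 -31.75 -30.   -31.   -31.75 -29.75
 -30.75 -31.75]
```

Overhang is 19.5–20 mm, and the plate is square to within 0.2° and on the fence. Next is the lever.

Run:
```python
from h import *
st(); go(18,-124,.18,0)
```

```text
t 18.4 board xy [-99.4148 161.4697] z 0.18681217025039307 F [ 0.2932 -0.0775  0.232 ] gap -0.00021974814645599232 q6 0.03694726691740394
turn [0.0986 0.1212 0.3036] shift [-11.5886 -28.6099   0.6567] world [ 0.5573 -0.1305  0.18  ]
```

Request:
{"name": "carry_out", "arguments": {
  "steps": [
    [[0,0,0],[-2,-5,0],255],
    [[0,0,0],[-4,-10,0],255],
    [[0,0,0],[-6,-15,0],255],
    [[0,0,0],[-8,-20,0],255],
    [[0,0,0],[-10,-25,0],255],
    [[0,0,0],[-11.6,-28.6,0],255],
    [[0,0,0],[-11.6,-28.6,0.6],255],
    [[0,0,0],[-11.6,-28.6,0.6],255]
  ]
}}

```text
clock: 19.4
tcp_pos: [0.5555, -0.1351, 0.1793]
orientation: [-0.001, -0.05, 0.999, 0.0]
wrist_force: [0.4, 0.1, -0.3]
finger_gap: -0.0004
grip_force: 0.0
```

Run:
```python
from h import *
st()
for th in (46,38,30,22,15,8,3,0):
    t=np.radians(th); go(87.5-101*np.cos(t)+6*np.sin(t)-1,-124,.075+.101*np.sin(t)+.006*np.cos(t),0)
```

```text
t 19.4 board xy [  15.672  -128.3981] z 0.17932907851491867 F [ 0.355   0.1252 -0.2535] gap -0.000429650683040453 q6 -0.4801678022631694
turn [ 0.0606 -0.077  -0.1038] shift [-0.5013  0.4378  2.7506] world [ 0.56   -0.1302  0.1518]
turn [ 0.0606 -0.077  -0.1038] shift [0.5025 0.4349 3.7431] world [ 0.55   -0.1313  0.1419]
turn [ 0.0606 -0.077  -0.1038] shift [1.3583 0.4322 4.8656] world [ 0.5414 -0.1321  0.1307]
turn [ 0.0606 -0.077  -0.1038] shift [2.0496 0.4296 6.0963] world [ 0.5346 -0.1328  0.1184]
turn [ 0.0606 -0.077  -0.1038] shift [2.5088 0.4276 7.2431] world [ 0.53   -0.1333  0.1069]
turn [ 0.0606 -0.077  -0.1038] shift [2.8249 0.4258 8.4374] world [ 0.5268 -0.1336  0.095 ]
turn [ 0.0606 -0.077  -0.1038] shift [2.9602 0.4246 9.3096] world [ 0.5255 -0.1338  0.0863]
turn [ 0.0606 -0.077  -0.1038] shift [3.0048 0.424  9.8374] world [ 0.525  -0.1338  0.081 ]
```

Request:
{"name": "carry_out", "arguments": {
  "steps": [
    [[0,0,0],[-0.5,0.42,1.2],255],
    [[0,0,0],[-0.5,0.42,2.2],255],
    [[0,0,0],[-0.3,0.42,2.8],255],
    [[0,0,0],[0.2,0.42,3.3],255],
    [[0,0,0],[0.5,0.42,3.75],255],
    [[0,0,0],[1,0.42,4.3],255],
    [[0,0,0],[1.35,0.42,4.85],255],
    [[0,0,0],[1.7,0.42,5.4],255]
  ]
}}

```text
clock: 20.4
tcp_pos: [0.5385, -0.1328, 0.1252]
orientation: [-0.0, -0.051, 0.999, -0.0]
wrist_force: [-0.7, 0.5, 0.1]
finger_gap: 0.0006
grip_force: 0.0
```

Run:
```python
from h import *
st()
for th in (22,15,8,3,0):
    t=np.radians(th); go(87.5-101*np.cos(t)+6*np.sin(t)-1,-124,.075+.101*np.sin(t)+.006*np.cos(t),0)
```

```text
t 20.4 board xy [  -0.9363 -124.3354] z 0.12519251770960788 F [-0.7072  0.4504  0.1438] gap 0.0005771902944568153 q6 -0.4877679264910724
turn [ 0.0013 -0.047  -0.0746] shift [0.3956 0.033  0.6797] world [ 0.5346 -0.1328  0.1184]
turn [ 0.0013 -0.047  -0.0746] shift [0.8555 0.0324 1.8263] world [ 0.53   -0.1333  0.1069]
turn [ 0.0013 -0.047  -0.0746] shift [1.1721 0.0319 3.0204] world [ 0.5268 -0.1336  0.095 ]
turn [ 0.0013 -0.047  -0.0746] shift [1.308  0.0317 3.8926] world [ 0.5255 -0.1338  0.0863]
turn [ 0.0013 -0.047  -0.0746] shift [1.3528 0.0317 4.4204] world [ 0.525  -0.1338  0.081 ]
```

Run:
```python
from h import *
im,d,c=grab('side')
f=lambda i:cv2.resize(i,None,fx=6,fy=6,interpolation=cv2.INTER_CUBIC)
cv2.imwrite('pics/c5.png',f(im[110:210,165:295,::-1]))
```

View pics/c5.png

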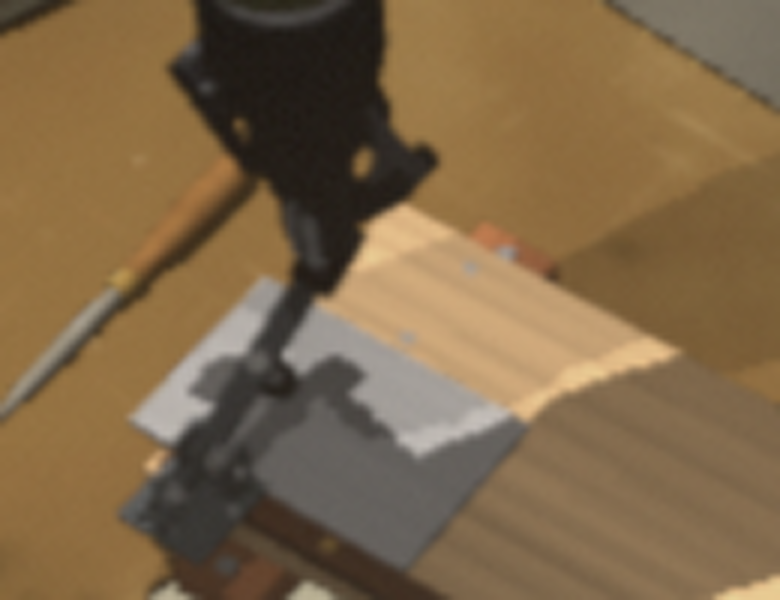

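The lever is partway down with its tab under the fingertips at (320,275), so it is near its over-centre point. I keep pressing.

Request:
{"name": "carry_out", "arguments": {
  "steps": [
    [[0,0,0],[0.4,0,0.6],255],
    [[0,0,0],[0.6,0,1.2],255],
    [[0,0,0],[0.85,0,1.8],255],
    [[0,0,0],[1,0,2.4],255],
    [[0,0,0],[1.15,0,3],255],
    [[0,0,0],[1.25,0,3.5],255],
    [[0,0,0],[1.3,0,3.9],255],
    [[0,0,0],[1.3,0,4.1],255]
  ]
}}

```text
clock: 21.45
tcp_pos: [0.5262, -0.1339, 0.0845]
orientation: [-0.0, -0.051, 0.999, 0.0]
wrist_force: [0.4, 0.8, 1.4]
finger_gap: -0.0002
grip_force: 0.0
```

Request:
{"name": "carry_out", "arguments": {
  "steps": [
    [[0,0,0],[0,0,0.1],255],
    [[0,0,0],[0,0,0.2],255],
    [[0,0,0],[0,0,0.25],255],
    [[0,0,0],[0,0,0.3],255],
    [[0,0,0],[0,0,0.35],255],
    [[0,0,0],[0,0,0.4],255],
    [[0,0,0],[0,0,0.4],255],
    [[0,0,0],[0,0,0.4],255]
  ]
}}

```text
clock: 22.45
tcp_pos: [0.5264, -0.1339, 0.0818]
orientation: [0.0, -0.051, 0.999, -0.0]
wrist_force: [-3.5, 1.2, 7.7]
finger_gap: 0.0001
grip_force: 3.6
```

Request:
{"name": "carry_out", "arguments": {
  "steps": [
    [[0,0,0],[0,0,-0.3],255],
    [[0,0,0],[0,0,-2],255],
    [[0,0,0],[0,0,-6],255],
    [[0,0,0],[1,2,-10],255],
    [[0,0,0],[4,7,-11],255],
    [[0,0,0],[7,12,-11],255],
    [[0,0,0],[10,17,-11],255],
    [[0,0,0],[11,22,-11],255]
  ]
}}

```text
clock: 23.45
tcp_pos: [0.3926, 0.0749, 0.1909]
orientation: [0.0, -0.05, 0.999, 0.0]
wrist_force: [0.9, 0.2, -0.5]
finger_gap: -0.0003
grip_force: 0.0
```

Run:
```python
from h import *
st()
ims,ds,cs=grab('side'); im,_,_=grab('top')
f=lambda i:cv2.resize(i,None,fx=6,fy=6,interpolation=cv2.INTER_CUBIC)
cv2.imwrite('pics/c6.png',np.vstack([f(ims[138:188,180:310,::-1]),f(im[190:240,255:385,::-1])]))
```

```text
t 23.45 board xy [-124.8248   97.2016] z 0.19090153839862872 F [ 0.8533  0.2192 -0.5225] gap -0.0002776967599343196 q6 -0.11398947608365183
```

View pics/c6.png

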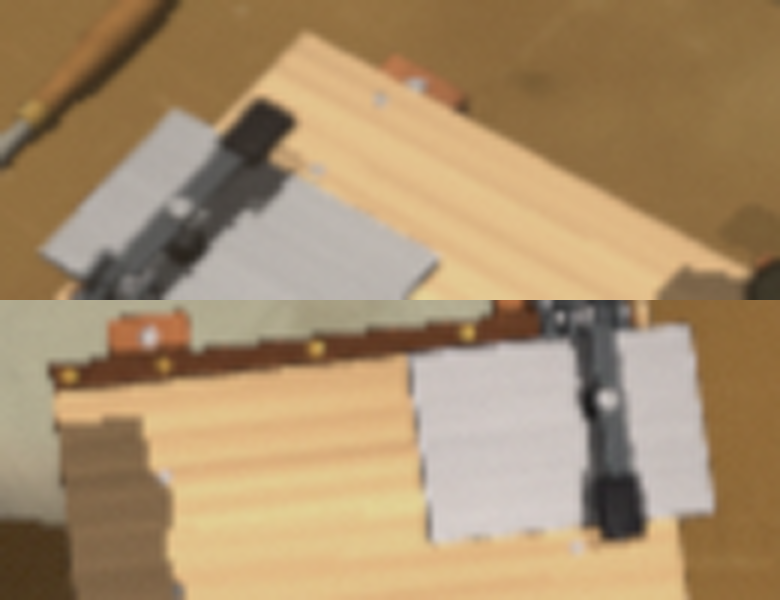

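The lever stays down over the plate (tab at (620,505) in the lower half). The plate's corners have not moved, and the arm is clear, so I hand in.

```bash
python3 -c "
from workcell import env
print(env.hand_in())"
```

```text
the job is handed in; nothing more can be done
None
```

The job is handed in at about 23.5 s: the plate is square on the fence with about 20 mm overhang, the hold-down lever stays down over it by itself, the arm is clear, and I never pushed or touched the loupe, scraper, burnisher or ink tin.

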